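# Shut the yellow gas tap

### The arm

A 6-joint arm with a two-finger parallel gripper is mounted at the origin on the work surface. World frame = base frame: x ahead of the robot, y to its left, z up, the work surface at z = 0. Lengths are in m, angles in rad, forces in N, time in s.
With the tool pointing down it reaches from about 0.35 to 0.85 m from the base axis. Payload 8.1 kg.
Tool frame: the origin (TCP) lies midway between the tips of the shut fingers; the grasp point (between the pads) lies 19 mm behind it; z points along the fingers, y is the line along which they close (so a half turn about z gives the same grasp; the last joint's range is limited). The gripper opens to 93 mm and grips with 3 to 60 N. Pads are 15 mm wide; open, the fingers measure 128 mm over their backs; the gripper's body (75 mm by 188 mm) begins 65 mm behind the grasp point.
Start: joints at [1.165, 0.13, 1.488, -0, 1.523, -0.085], TCP at [0.189, 0.569, 0.219] pointing down, gripper open.
Joint ranges: [-2.96, 2.96], [-0.89, 2.26], [0.02, 2.5], [-1.34, 4.48], [0, 2.73], [-2.66, 2.66]. Speed limits (rad/s): [2.39, 2.39, 2.79, 3.14, 3.14, 3.14].

### API

Orientations are given as a rotation vector (axis times angle).
In Python, from plant import read_state, read_camera, camera_model, close_job gives the robot as it stands. The module is installed in compiled form; this text tells all that it offers.
- The arm moves only by the tool carry_out, never from a script. Its argument "moves" is a list of rows, each an object of numbers: "jaw": the finger opening in m, from 0 to 0.093; "dx", "dy", "dz": the shift along the tool's x, y, z in m; "yaw": the turn about the tool's z in rad. In form: [{"jaw": .., "dx": .., "dy": .., "dz": .., "yaw": ..}, ...]. A call has 1 to 8 rows; each row shifts and turns the commanded pose from where the row before left it, along the tool's axes as they then stand; what a row does not reach is not made up. A row lasts 1/8 s, in which the tool goes at most 62.5 mm and 10.7 degrees, less where a joint would pass 70% of its speed; a pose out of reach is approached as far as the arm can. A call is refused whole if a number of a shift passes 0.0625 or a number of a turn 0.188, either way. A call with a gripper value outside its range is refused whole. The fingers move at their own pace and stop on an object; "grip_force" is the grip in N (left out, the last holds). Time passes only in rows, so rows that do not move let the fingers close. It gives the time, the measured TCP pose, the force, the opening and the grip force at its end, in the units of the state.
- read_state(): the state, without advancing time (a new reading comes with each control period).
- read_camera(name): name is "scene" or "top" or "wrist"; returns the picture (400x640x3 uint8, red, green, blue); there is no depth.
- camera_model(name): a dict with "camera_matrix" (3x3 intrinsics, pixels), "view" (4x4, takes a point from world to camera coordinates). Camera axes: x right, y up, looking along -z (the intrinsics and any distortion apply to the point x, -y, -z); pixel columns grow to the right and rows downward; lengths in m; the calibration is good to about 2 mm. A picture is of the moment at which its call begins: read the wrist's pose just before it. camera_model takes no time and is no camera call; for the wrist camera it gives the pose at the moment of the call.
- close_job(): hands the job in; it is judged then, once.
The state is a dict: "t": time; "q": joint angles; "dq": joint speeds; "joint_torque": joint torques, N m; "tool_pos": TCP position; "orientation": TCP orientation; "force": force on the tool from outside, world axes, zero at the start; "wrist_torque": the same for the moment, N m; "opening": finger opening in m; "gripper_force": force on a finger pad.
Only numpy, scipy, OpenCV 4.12 (cv2) and the standard library are available. Lean on these libraries where they do the work, as an engineer would, in place of code of your own. Each camera call takes 0.05 s, during which the arm holds its last target. There are 200 camera calls.

### The job

One of the three bench taps, the gas tap with the yellow lever, has been left open. Shut it: turn its lever clockwise, seen from above, until it is at its closed stop, square across the tap's hose spout, and let go of it. Do not turn the blue and the green lever; leave them just as they are.

Things in the scene. Friction and masses are not known exactly. Their poses are not given: they have to be found in the camera images.
- yellow_lever (a joint): yellow lever's angle about the fixed tap's vertical axis: 0 = shut (stop, lever square across the hose spout); 1.571 = open (stop, lever above the spout, pointing the same way). Seen from above, clockwise shuts. Starts about half to fully open; no spring, stays where left, turns with 2 to 4 N at the grip. Tap: 90 mm grey base, steel column, spout 72 mm up, reaching 80 mm from the axis
- yellow_grip (a point): grip point of the yellow lever, a level bar 12 mm wide, 18 mm high (underside 109, top 127 mm above the bench), from a round hub (32 mm wide, top at 130 mm) to its tip 82 mm from the turning axis. The point is mid-width and mid-height, 118 mm up, 60 mm from the axis. It turns with the lever: x points outward to the tip, z up; the vertical turning axis is 60 mm along -x
- blue_grip (a point): the same point on the lever of a like tap with a blue lever, set at any angle; to be left alone
- green_grip (a point): the same point on the lever of a like tap with a green lever, set at any angle; to be left alone
Things that resemble listed ones, but are neither listed nor needed, are in the scene too. What is shaped like the part that bears yellow_lever but red is not meant.

How it is judged:
At the end, for the whole second after the job is handed in: the yellow lever is at rest within 10 degrees (0.175 rad) of its closed stop, and the blue and green levers' grip points are within 15 mm of where they started (value of joint yellow_lever below 0.175 rad and velocity of joint yellow_lever between -0.05 and 0.05 rad/s and distance of each of blue_grip, green_grip from where it was at the start of the episode below 0.015 m); the robot touches nothing.
It fails at once if the blue lever is turned (its grip point moves more than 15 mm) (distance of blue_grip from where it was at the start of the episode above 0.015 m).
It fails at once if the green lever is turned (its grip point moves more than 15 mm) (distance of green_grip from where it was at the start of the episode above 0.015 m).
It also fails if it takes over 29 s, if anything falls off the work surface, if the arm or the gripper's body presses on something with over 40 N, if the wrist force passes 120 N, or if a joint passes its speed limit or range.

## Working session

There is one attempt and no reset: what is moved stays moved. The work goes in short steps, Python scripts to look and compute and a tool call to move; the robot and the scene stay as the last step left them, time stands still between calls to the robot, and variables do not carry over. Pictures are saved under pics/ and viewed, at most 10 in all, crops included, and the job is handed in when it is done.

Besides the shell and the picture viewer there is one more tool, called after "Emit:" as a command line: name --argument value ..., lists and objects as JSON in quotes. carry_out: Moves the arm, as the interface text tells. Its arguments: {"type":"object","properties":{"moves":{"type":"array","items":{"type":"object","properties":{"jaw":{"type":"number"},"dx":{"type":"number"},"dy":{"type":"number"},"dz":{"type":"number"},"yaw":{"type":"number"}}}},"grip_force":{"type":"number"}},"required":["moves"]}

```bash
mkdir -p pics; cat > h.py <<'E'
import numpy as np,cv2
from plant import *
def ray(cam,px,z):
    m=camera_model(cam) if isinstance(cam,str) else cam
    K=np.array(m["camera_matrix"]);V=np.array(m["view"])
    d=np.linalg.inv(K)@[px[0],px[1],1.0]; d=V[:3,:3].T@(d*[1,-1,-1]); c=-V[:3,:3].T@V[:3,3]
    return c+d*(z-c[2])/d[2]
def comps(im,lo,hi,amin=30):
    h=cv2.cvtColor(im,cv2.COLOR_RGB2HSV); m=cv2.inRange(h,lo,hi)
    n,l,s,c=cv2.connectedComponentsWithStats(m)
    return m,[(l==i,s[i],c[i]) for i in range(1,n) if s[i,4]>=amin]
E
python3 - <<'E'
from h import *
s=read_state();print(s["t"],s["tool_pos"],s["orientation"],s["opening"])
for n in("top","scene"):
    im=read_camera(n);cv2.imwrite(f"pics/{n}0.png",im[:,:,::-1])
    print(n, camera_model(n).keys(), np.round(-np.array(camera_model(n)["view"])[:3,:3].T@np.array(camera_model(n)["view"])[:3,3],3))
    for nm,lo,hi in(("y",(20,110,80),(35,255,255)),("g",(45,90,40),(85,255,255)),("b",(95,110,40),(125,255,255)),("r",(0,130,60),(8,255,255))):
        for _,st,c in comps(im,lo,hi)[1]: print(nm,st,c.round(),ray(n,c,.127).round(3))
E
```

```text
0.0 [0.18893199 0.56888632 0.21759142] [-5.01706898e-01 -3.10077351e+00  2.79393693e-03] 0.09282848463587007
top dict_keys(['camera_matrix', 'view']) [0.415 0.039 0.935]
y [266 126  44  14 268] [290. 132.] [0.687 0.09  0.127]
y [314 207  17  46 299] [321. 227.] [0.478 0.026 0.127]
y [352 280  47  15 311] [378. 287.] [ 0.353 -0.091  0.127]
g [420 178  40  29 273] [441. 192.] [ 0.551 -0.232  0.127]
b [105  81  15  15 166] [112.  88.] [0.789 0.48  0.127]
b [ 79 117  15  15 172] [ 86. 124.] [0.707 0.532 0.127]
b [177 205  46  16 305] [203. 211.] [0.515 0.274 0.127]
r [285 128  39  46 922] [305. 152.] [0.641 0.059 0.127]
r [600 193   7   6  33] [603. 195.] [ 0.54  -0.58   0.127]
r [362 264  39  22 523] [380. 272.] [ 0.384 -0.096  0.127]
r [364 291  38  32 439] [382. 301.] [ 0.325 -0.098  0.127]
scene dict_keys(['camera_matrix', 'view']) [ 1.161 -0.064  0.638]
y [230 141  42  15 354] [250. 147.] [ 0.367 -0.087  0.127]
y [297 158  15  34 242] [305. 176.] [0.496 0.023 0.127]
y [506 181  59  17 193] [539. 191.] [0.611 0.483 0.127]
y [333 233  56  21 597] [359. 242.] [0.696 0.09  0.127]
g [153 194  50  31 476] [176. 209.] [ 0.563 -0.231  0.127]
b [ 110    0   60   29 1468] [139.  13.] [-0.697 -0.508  0.127]
b [403 168  47  16 427] [424. 176.] [0.529 0.27  0.127]
b [578 207  21  16 256] [588. 214.] [0.687 0.537 0.127]
b [581 240  24  19 330] [592. 249.] [0.769 0.485 0.127]
r [224 154  37  46 893] [241. 181.] [ 0.495 -0.109  0.127]
r [339 235   7   6  30] [342. 238.] [0.68  0.064 0.127]
r [ 315  246   50   59 1592] [338. 281.] [0.772 0.039 0.127]
```

View pics/top0.png

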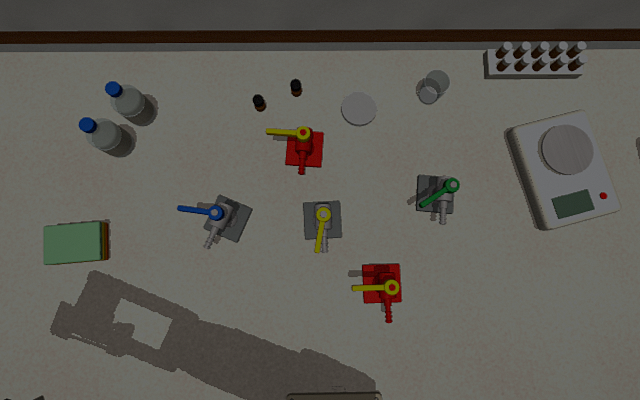

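View pics/scene0.png

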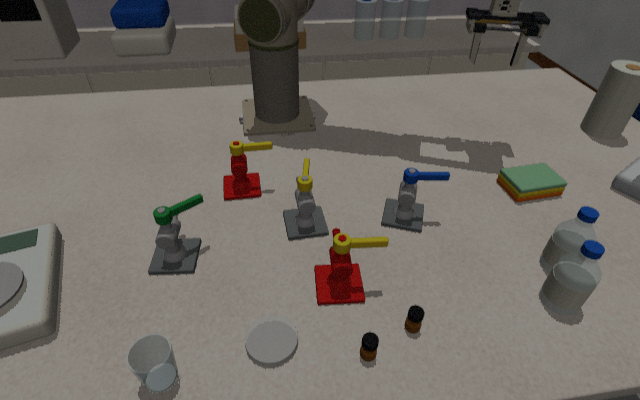

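The top view shows the yellow lever on the grey base, with its hub at about (323,214) and tip at (318,252), nearly above its spout, which points towards the robot. Red decoys with yellow levers are at (305,150) and (382,287). Blue (203,211) and green (441,192) are well clear. The scene view agrees.

```bash
cat >> h.py <<'E'
def lever(im,cam,near):
    m,cs=comps(im,(20,110,80),(35,255,255))
    k=min(cs,key=lambda c:np.hypot(*(ray(cam,c[2],.127)[:2]-near)))[0]
    P=np.array([ray(cam,(x,y),.128)[:2] for y,x in np.argwhere(k)])
    (v0x,v0y,cx,cy)=cv2.fitLine(P.astype(np.float32),cv2.DIST_L2,0,.001,.001).ravel()
    return P,np.array([v0x,v0y]),np.array([cx,cy])
def axes():
    s=read_state();R=cv2.Rodrigues(np.array(s["orientation"]))[0];return s,R
E
python3 - <<'E'
from h import *
im=cv2.cvtColor(cv2.imread("pics/top0.png"),cv2.COLOR_BGR2RGB)
P,v,c=lever(im,"top",np.array([.478,.026]))
t=(P-c)@v; print(v,c,c+v*t.min(),c+v*t.max(),len(P))
print("hub",ray("top",(323,214),.13),"red tip",ray("top",(352,288),.127),"spout tip",ray("top",(324,250),.072))
s,R=axes();print(R.round(3)); print("to pre", R.T@(np.array([.43,-.045,.2])-s["tool_pos"]))
E
```

```text
[ 0.98169625 -0.19045343] [0.4785429  0.02558854] [0.42590694 0.03580015] [0.52075486 0.01739924] 299
hub [0.50551146 0.02091821 0.13      ] red tip [ 0.35205725 -0.03687844  0.127     ] spout tip [0.43142217 0.01840006 0.072     ]
[[-0.949  0.315 -0.001]
 [ 0.315  0.949 -0.002]
 [ 0.    -0.002 -1.   ]]
to pre [-0.42231491 -0.50659836  0.01847297]
```

Emit:
carry_out --moves '[{"jaw": 0, "dx": -0.0305, "dy": -0.035}, {"dx": -0.0305, "dy": -0.035}, {"dx": -0.0305, "dy": -0.035}, {"dx": -0.0305, "dy": -0.035}, {"dx": -0.0305, "dy": -0.035}, {"dx": -0.0305, "dy": -0.035}, {"dx": -0.0305, "dy": -0.035}, {"dx": -0.0305, "dy": -0.035}]'

```text
invalid input at $.moves[0]: expected keys jaw, dx, dy, dz, yaw
```

Emit:
carry_out --moves '[{"dx": -0.0305, "dy": -0.035}, {"dx": -0.0305, "dy": -0.035}, {"dx": -0.0305, "dy": -0.035}, {"dx": -0.0305, "dy": -0.035}, {"dx": -0.0305, "dy": -0.035}, {"dx": -0.0305, "dy": -0.035}, {}, {}]'

```text
invalid input at $.moves[0]: expected keys jaw, dx, dy, dz, yaw
```

```bash
python3 - <<'E'
from h import *
s,R=axes();print(s["t"],s["tool_pos"],s["q"],s["opening"],s["force"]);print(R.round(3))
m=camera_model("wrist");im=read_camera("wrist");cv2.imwrite("pics/w1.png",im[:,:,::-1])
P,v,c=lever(im,m,np.array([.478,.026]))
t=(P-c)@v; print(v,c,c+v*t.min(),c+v*t.max(),len(P))
E
```

```text
0.1 [0.18896188 0.56893827 0.21770491] [ 1.16462440e+00  1.31080199e-01  1.48915341e+00 -7.77382820e-06
  1.52298991e+00 -8.54095609e-02] 0.09300233493833386 [0.5021753  0.12521846 0.66490036]
[[-0.949  0.315 -0.001]
 [ 0.315  0.949 -0.002]
 [ 0.    -0.002 -1.   ]]
[ 0.8948901 -0.4462866] [0.2590016 0.3355286] [0.2378853  0.34605943] [0.2786378  0.32573594] 117
```

View pics/w1.png

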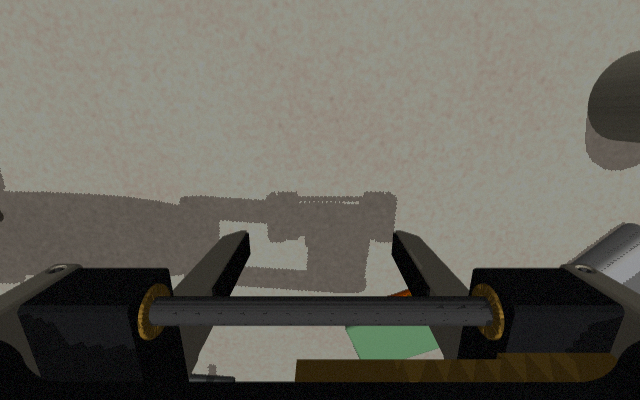

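The moves were refused because every row needs all five keys, so the arm is still at the start. The wrist picture shows only the bench, the gripper and the sponge at (390,340).

Emit:
carry_out --moves '[{"jaw": 0, "dx": -0.0305, "dy": -0.035, "dz": 0, "yaw": 0}, {"jaw": 0, "dx": -0.0305, "dy": -0.035, "dz": 0, "yaw": 0}, {"jaw": 0, "dx": -0.0305, "dy": -0.035, "dz": 0, "yaw": 0}, {"jaw": 0, "dx": -0.0305, "dy": -0.035, "dz": 0, "yaw": 0}, {"jaw": 0, "dx": -0.0305, "dy": -0.035, "dz": 0, "yaw": 0}, {"jaw": 0, "dx": -0.0305, "dy": -0.035, "dz": 0, "yaw": 0}, {"jaw": 0, "dx": -0.0305, "dy": -0.035, "dz": 0, "yaw": 0}, {"jaw": 0, "dx": -0.0305, "dy": -0.035, "dz": 0, "yaw": 0}]'

```text
t: 1.15
tool_pos: [0.3326, 0.2253, 0.2185]
orientation: [0.501, 3.101, 0.0]
force: [1.3, 0.7, 0.1]
opening: 0.0177
gripper_force: 0.0
```

Emit:
carry_out --moves '[{"jaw": 0, "dx": -0.0305, "dy": -0.035, "dz": 0, "yaw": 0}, {"jaw": 0, "dx": -0.0305, "dy": -0.035, "dz": 0, "yaw": 0}, {"jaw": 0, "dx": -0.0305, "dy": -0.035, "dz": 0, "yaw": 0}, {"jaw": 0, "dx": -0.0305, "dy": -0.035, "dz": 0, "yaw": 0}, {"jaw": 0, "dx": -0.0305, "dy": -0.035, "dz": 0, "yaw": 0}, {"jaw": 0, "dx": -0.0305, "dy": -0.035, "dz": 0, "yaw": 0}, {"jaw": 0, "dx": 0, "dy": 0, "dz": 0, "yaw": 0}, {"jaw": 0, "dx": 0, "dy": 0, "dz": 0, "yaw": 0}]'

```text
t: 2.15
tool_pos: [0.4395, -0.03, 0.2183]
orientation: [-0.503, -3.1, -0.001]
force: [0.0, 0.6, -0.2]
opening: 0.0006
gripper_force: 0.0
```

```bash
python3 - <<'E'
from h import *
s,R=axes();print(s["t"],s["tool_pos"],s["q"],s["opening"],s["force"]);print(R.round(3))
m=camera_model("wrist");im=read_camera("wrist");cv2.imwrite("pics/w2.png",im[:,:,::-1])
P,v,c=lever(im,m,np.array([.478,.026]))
t=(P-c)@v; print(v,c,c+v*t.min(),c+v*t.max(),len(P))
E
```

```text
2.15 [ 0.43950489 -0.02999185  0.21828589] [-1.84956668e-01 -3.14148180e-01  1.90628256e+00  3.87845642e-04
  1.55046766e+00 -1.43422223e+00] 0.0005562228624137783 [ 0.01228235  0.55599976 -0.18320025]
[[-0.949  0.316 -0.001]
 [ 0.316  0.949  0.001]
 [ 0.001  0.    -1.   ]]
[ 0.9840948  -0.17764407] [0.47573724 0.026173  ] [0.42410184 0.03549397] [0.52102788 0.01799735] 1289
```

View pics/w2.png

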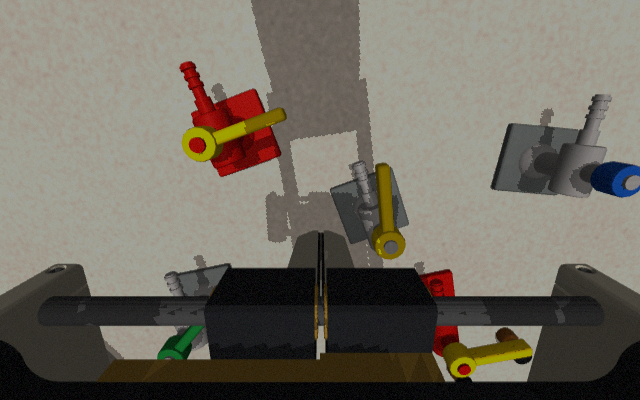

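The wrist view shows the yellow lever on the grey tap, with its hub at (389,243) and tip at (383,168). The shut fingers are on the side to push from. Next I descend and push along the arc.

Emit:
carry_out --moves '[{"jaw": 0, "dx": 0, "dy": 0, "dz": 0.035, "yaw": 0}, {"jaw": 0, "dx": 0, "dy": 0, "dz": 0.035, "yaw": 0}, {"jaw": 0, "dx": 0, "dy": 0, "dz": 0.034, "yaw": 0}, {"jaw": 0, "dx": 0, "dy": 0, "dz": 0, "yaw": 0}, {"jaw": 0, "dx": 0.0042, "dy": 0.0147, "dz": 0, "yaw": 0}, {"jaw": 0, "dx": 0.0042, "dy": 0.0147, "dz": 0, "yaw": 0}, {"jaw": 0, "dx": 0.0042, "dy": 0.0147, "dz": 0, "yaw": 0}, {"jaw": 0, "dx": 0.0042, "dy": 0.0147, "dz": 0, "yaw": 0}]'

```text
t: 3.2
tool_pos: [0.4433, 0.0316, 0.1155]
orientation: [0.501, 3.099, -0.001]
force: [0.8, -3.9, 1.1]
opening: 0.0007
gripper_force: 1.5
```

Emit:
carry_out --moves '[{"jaw": 0, "dx": 0, "dy": 0.011, "dz": 0, "yaw": 0}, {"jaw": 0, "dx": 0, "dy": 0.011, "dz": 0, "yaw": 0}, {"jaw": 0, "dx": -0.0042, "dy": 0.0104, "dz": 0, "yaw": 0}, {"jaw": 0, "dx": -0.0042, "dy": 0.0104, "dz": 0, "yaw": 0}, {"jaw": 0, "dx": 0, "dy": 0, "dz": 0, "yaw": 0}]'

```text
t: 3.82
tool_pos: [0.4643, 0.0697, 0.1144]
orientation: [-0.501, -3.101, -0.001]
force: [0.0, 0.1, -0.5]
opening: 0.0004
gripper_force: 0.0
```

```bash
python3 - <<'E'
from h import *
s,R=axes();print(s["t"],s["tool_pos"],s["force"])
for n in("top","wrist"):
    m=camera_model(n);im=read_camera(n);cv2.imwrite(f"pics/{n}3.png",im[:,:,::-1])
    P,v,c=lever(im,m,np.array([.48,.04]));t=(P-c)@v; print(n,v,c,c+v*t.min(),c+v*t.max(),len(P))
E
```

```text
3.825 [0.46428706 0.06966686 0.11440575] [ 0.03542139  0.06798228 -0.52878308]
top [ 0.01281925 -0.9999178 ] [ 0.35329846 -0.09204875] [ 0.35264166 -0.04081821] [ 0.35380978 -0.13193261] 304
wrist [ 0.94904625 -0.31513673] [0.5108057  0.04999653] [0.49813853 0.05420275] [0.52307382 0.04592283] 71
```

View pics/wrist3.png

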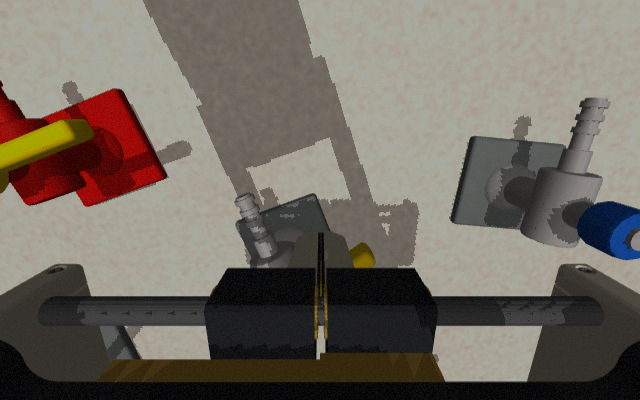

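The wrist view shows the lever tip at (360,256), ahead of the fingers, so the lever has turned. I'll continue gently to the stop.

Emit:
carry_out --moves '[{"jaw": 0, "dx": -0.0052, "dy": 0.0061, "dz": 0, "yaw": 0}, {"jaw": 0, "dx": -0.0052, "dy": 0.0061, "dz": 0, "yaw": 0}, {"jaw": 0, "dx": -0.0041, "dy": 0.0035, "dz": 0, "yaw": 0}, {"jaw": 0, "dx": 0, "dy": 0, "dz": 0, "yaw": 0}]'

```text
t: 4.42
tool_pos: [0.4832, 0.0795, 0.1147]
orientation: [0.501, 3.101, 0.001]
force: [0.1, -1.1, 0.3]
opening: 0.0006
gripper_force: 0.0
```

Emit:
carry_out --moves '[{"jaw": 0, "dx": -0.0038, "dy": 0.0013, "dz": 0, "yaw": 0}, {"jaw": 0, "dx": 0, "dy": 0, "dz": 0, "yaw": 0}]'

```text
t: 4.68
tool_pos: [0.4851, 0.0796, 0.1142]
orientation: [-0.501, -3.097, 0.0]
force: [-9.5, 1.5, 5.5]
opening: 0.0006
gripper_force: 4.6
```

The reaction force of about 10 N is above the lever's 2–4 N turning force, so it is at the stop. I'll back off, rise and check.

Emit:
carry_out --moves '[{"jaw": 0, "dx": 0.0095, "dy": -0.0032, "dz": 0, "yaw": 0}, {"jaw": 0, "dx": 0.0142, "dy": -0.0047, "dz": 0, "yaw": 0}, {"jaw": 0, "dx": 0, "dy": 0, "dz": -0.035, "yaw": 0}, {"jaw": 0, "dx": 0, "dy": 0, "dz": -0.035, "yaw": 0}, {"jaw": 0, "dx": 0, "dy": 0, "dz": -0.035, "yaw": 0}, {"jaw": 0, "dx": 0, "dy": 0, "dz": -0.035, "yaw": 0}]'

```text
t: 5.42
tool_pos: [0.4616, 0.0792, 0.2561]
orientation: [0.502, 3.1, 0.001]
force: [0.9, 0.4, 0.1]
opening: 0.0004
gripper_force: 0.0
```

Emit:
carry_out --moves '[{"jaw": 0, "dx": 0.02, "dy": 0.04, "dz": 0, "yaw": 0}, {"jaw": 0, "dx": 0.02, "dy": 0.04, "dz": 0, "yaw": 0}, {"jaw": 0, "dx": 0.02, "dy": 0.04, "dz": 0, "yaw": 0}, {"jaw": 0, "dx": 0.02, "dy": 0.04, "dz": 0, "yaw": 0}, {"jaw": 0, "dx": 0.02, "dy": 0.04, "dz": 0, "yaw": 0}, {"jaw": 0, "dx": 0.02, "dy": 0.04, "dz": 0, "yaw": 0}, {"jaw": 0, "dx": 0, "dy": 0, "dz": 0, "yaw": 0}, {"jaw": 0, "dx": 0, "dy": 0, "dz": 0, "yaw": 0}]'

```text
t: 6.42
tool_pos: [0.4234, 0.3445, 0.2546]
orientation: [0.501, 3.101, -0.0]
force: [0.2, -0.1, -0.2]
opening: 0.0003
gripper_force: 0.0
```

```bash
python3 - <<'E'
from h import *
s,R=axes();print(s["t"],s["tool_pos"],s["force"])
for n in("top",):
    m=camera_model(n);im=read_camera(n);cv2.imwrite(f"pics/{n}4.png",im[:,:,::-1])
    P,v,c=lever(im,m,np.array([.5,.05]));t=(P-c)@v; print(n,v,c,c+v*t.min(),c+v*t.max(),len(P))
E
```

```text
6.425 [0.42342979 0.34451346 0.25463682] [ 0.2180837  -0.11916319 -0.2145165 ]
top [ 0.04697199 -0.9988962 ] [0.50455385 0.04765786] [0.50204286 0.10105606] [0.50651773 0.00589459] 303
```

View pics/top4.png

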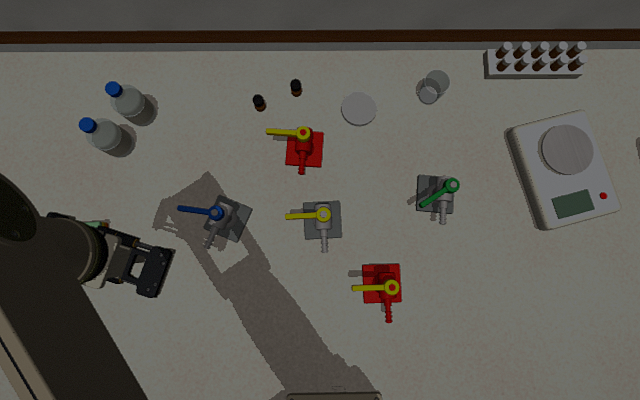

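The top view shows the yellow lever running from its hub at (323,214) to its tip at (287,215), square across the spout at (324,248). Blue and green have not moved, and the arm is clear.

```bash
python3 -c "
from plant import *
print(close_job())"
```

```text
the job is handed in; nothing more can be done
None
```

The yellow gas tap is shut against its closed stop and released, the blue and green levers look unmoved in the last picture, and the job is handed in (the hand-in gave no verdict).

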